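# Snap the food container's four lid clips shut, crosswise

## Task

Shut the lid of the large food container by snapping its four clips down over the rim. Work crosswise so the lid seats evenly: begin with any clip, do the one at the diagonally opposite corner next, then the remaining two in either order.

Things in the scene. Friction and masses are not known exactly. Their poses are not given: they have to be found in the camera images.
- container: Large closed food container, white, loose, about 1.3 kg, 156 mm wide (x), 226 mm long (y), long side across the robot's view, turned up to 0.6 rad. Origin: centre of its underside, z up; lid top 90 mm up. Four grey clips on the lid, one near each corner, two along each long side, all open at the start. Their hinges are at x = +-34, z = 94 mm, parallel to y, clip middles at y = +-78 mm.
- clip_front_left_pad (a point): Clip at the near left corner. Plate 40 wide, 50 long, 5 mm thick, hinged at its inner end, hook at the outer. Open it points outward and 0.7 rad (40 deg) up. Point: top of plate, mid-width, 34 mm from the hinge. x: hinge to free end; y: along hinge; z: square to plate, straight up when shut. Shut it lies level over the rim, top 96.5 mm above the worktop.
- clip_front_right_pad (a point): Clip at the near right corner, same size, point and axes as the near left one. Over-centre spring: a push straight down on the plate takes 6 to 12 N at first, then less; below about 0.35 rad it snaps shut by itself and stays; released sooner it springs open again.
- clip_back_left_pad (a point): Clip at the far left corner, diagonally opposite the near right one. Same size, spring, point and axes (x from hinge to free end, here away from the robot).
- clip_back_right_pad (a point): Clip at the far right corner, diagonally opposite the near left one. Same size, spring, point and axes (x from hinge to free end, here away from the robot).

How it is judged:
By the outcome, as a careful person would: the job done as asked, in the order asked, and still so for the second after the job is handed in, with the robot touching nothing.
It also fails if it takes over 43 s, if anything falls off the work surface, if the arm or the gripper's body presses on something with over 40 N, if the wrist force passes 120 N, or if a joint passes its speed limit or range.

## Robot

A 6-joint arm with a two-finger parallel gripper is mounted at the origin on a cart in front of the work surface, level with it; the furniture and walls round the work are solid. World frame = base frame: x ahead of the robot, y to its left, z up, the work surface at z = 0. Lengths are in mm, angles in rad, forces in N, time in s.
With the tool pointing down it reaches from about 200 to 875 mm from the base axis. Payload 3.4 kg.
Tool frame: the origin (TCP) lies on the centre line of the jaws, within the pads' length; the fingertips stand 22 mm ahead of it and the grasp point (between the pads) lies 3 mm ahead of it; z points along the fingers, y is the line along which they close (so a half turn about z gives the same grasp; the last joint's range is limited). The gripper opens to 94 mm and grips with 3 to 60 N. Pads are 16 mm wide; open, the fingers measure 119 mm over their backs; the gripper's body (75 mm by 177 mm) begins 78 mm behind the grasp point.
Start: joints at [-1.377, 0.276, 1.505, -0, 1.361, -0.121], TCP at [178.034, -546.779, 227.493] pointing down, gripper open.
Joint ranges: [-2.89, 2.89], [-0.75, 2.08], [0.22, 2.7], [-1.18, 4.32], [0.11, 2.71], [-2.7, 2.7]. Speed limits (rad/s): [2.57, 2.57, 3.14, 3.14, 3.14, 3.14].

## Interface

Orientations are given as a rotation vector (axis times angle).
In Python, from bench import r, camera, camera_model, finder gives the robot as it stands. The module is installed in compiled form; this text tells all that it offers.
- The arm moves only by the tool move_arm, never from a script. Its argument "increments" is a list of rows, each a list of 6 numbers: the shift along the tool's x, y, z in mm, then the turn, a rotation vector about the tool's x, y, z in degrees. In form: [[dx, dy, dz, wx, wy, wz], ...]. A call has 1 to 12 rows; each row shifts and turns the commanded pose from where the row before left it, along the tool's axes as they then stand; what a row does not reach is not made up. A row lasts 1/8 s, in which the tool goes at most 62.5 mm and 10.7 degrees, less where a joint would pass 70% of its speed; a pose out of reach is approached as far as the arm can. A call with a gripper value outside its range is refused whole. "gripper" is the opening, from 0 (shut) to 1 (fully open), set as the call begins (left out, the last holds). The fingers move at their own pace and stop on an object; "grip_force" is the grip in N (left out, the last holds). Time passes only in rows, so rows that do not move let the fingers close. It gives the time, the measured TCP pose, the force, the opening and the grip force at its end, in the units of the state.
- r.get_obs(): the state, without advancing time (a new reading comes with each control period).
- camera(name): name is "side" or "top" or "wrist"; returns the picture (400x640x3 uint8, red, green, blue); there is no depth.
- camera_model(name): a dict with "fx", "fy", "cx", "cy" (pixels), "rvec" (rotation vector, rad) and "tvec" (3), from world to camera coordinates, as OpenCV has them. Camera axes: x right, y down, z forward; pixel columns grow to the right and rows downward; lengths in mm; the calibration is good to about 2 mm. A picture is of the moment at which its call begins: read the wrist's pose just before it. camera_model takes no time and is no camera call; for the wrist camera it gives the pose at the moment of the call.
- r.finish_job(): hands the job in; it is judged then, once.
Trained networks look in the newest picture that a camera, given by its name, has taken for a name from the list of things; names that differ only in an ending like _2 or _b are one class to them, and where a whole thing is asked for, a point or a joint stands for the part that bears it (a point fixed in the world has none). Each returns a list of dicts, best first, with "confidence" (0 to 1); they miss things now and then, are a little off and sometimes report something else, mostly with a low value. They report only what shows in the picture. A call takes as long as a camera call.
- finder.spot_in(camera, thing): "uv" ([column, row] in pixels, amid what is visible of it).
The state is a dict: "clock": time; "q": joint angles; "qvel": joint speeds; "joint_efforts": joint torques, N m; "tool_pos": TCP position; "tool_rot": TCP orientation; "ft_force": force on the tool from outside, world axes, zero at the start; "wrist_torque": the same for the moment, N m; "grip_width": finger opening in mm; "grasp_force": force on a finger pad.
Only numpy, scipy, OpenCV 4.12 (cv2) and the standard library are available. Lean on these libraries where they do the work, as an engineer would, in place of code of your own. Each camera call takes 0.05 s, during which the arm holds its last target. There are 200 camera calls.

## Working session

There is one attempt and no reset: what is moved stays moved. The work goes in short steps, Python scripts to look and compute and a tool call to move; the robot and the scene stay as the last step left them, time stands still between calls to the robot, and variables do not carry over. Pictures are saved under pics/ and viewed, at most 10 in all, crops included, and the job is handed in when it is done.

Besides the shell and the picture viewer there is one more tool, called after ">>>" in YAML: its name, and indented under it one key for each argument. move_arm: Moves the arm, as the interface text tells. Its arguments: {"type":"object","properties":{"increments":{"type":"array","items":{"type":"array","items":{"type":"number"}}},"gripper":{"type":"number"},"grip_force":{"type":"number"}},"required":["increments"]}

```bash
mkdir -p pics
cat > h.py <<'E'
import numpy as np, cv2
from bench import r, camera, camera_model, finder
def P(n):
    m=camera_model(n);R=cv2.Rodrigues(np.array(m["rvec"],float))[0];t=np.array(m["tvec"],float).ravel()
    K=np.array([[m["fx"],0,m["cx"]],[0,m["fy"],m["cy"]],[0,0,1]]);return K,R,t
def ray(n,uv):
    K,R,t=P(n);d=R.T@np.linalg.inv(K)@np.array([*uv,1.]);return -R.T@t,d/np.linalg.norm(d)
def tri(rs):
    A=sum(np.eye(3)-np.outer(d,d) for o,d in rs);b=sum((np.eye(3)-np.outer(d,d))@o for o,d in rs);x=np.linalg.solve(A,b)
    return x,[np.linalg.norm((np.eye(3)-np.outer(d,d))@(x-o)) for o,d in rs]
def proj(n,X):
    K,R,t=P(n);p=K@(R@np.array(X,float)+t);return p[:2]/p[2]
N=["clip_front_left_pad","clip_front_right_pad","clip_back_left_pad","clip_back_right_pad"]
E
python3 - <<'E'
from h import *
ims={n:camera(n) for n in("top","side")}
a=np.vstack([ims["top"],ims["side"]])[:,:,::-1]
cv2.imwrite("pics/a.png",cv2.resize(a,None,fx=.75,fy=.75))
for k in N+["container"]:
    rs=[]
    for n in ims:
        f=finder.spot_in(n,k);print(k,n,[(np.round(x["uv"]),round(x["confidence"],2)) for x in f[:3]])
        if f: rs.append(ray(n,f[0]["uv"]))
    if len(rs)==2: print(np.round(tri(rs)[0]),np.round(tri(rs)[1]))
print(r.get_obs()["clock"])
E
```

```text
clip_front_left_pad top [(array([336., 244.]), 0.66)]
clip_front_left_pad side [(array([376., 216.]), 0.89)]
[446.  11. 106.] [1. 1.]
clip_front_right_pad top [(array([395., 215.]), 0.93)]
clip_front_right_pad side [(array([381., 175.]), 0.69)]
[ 506. -122.  120.] [1. 1.]
clip_back_left_pad top [(array([314., 200.]), 0.86)]
clip_back_left_pad side [(array([324., 211.]), 0.84)]
[546.  60. 105.] [1. 1.]
clip_back_right_pad top [(array([377., 169.]), 0.57)]
clip_back_right_pad side [(array([334., 172.]), 0.74)]
[613. -85. 106.] [2. 2.]
container top [(array([353., 206.]), 0.64)]
container side [(array([353., 211.]), 0.73)]
[529. -35.  51.] [3. 3.]
0.6
```

View pics/a.png

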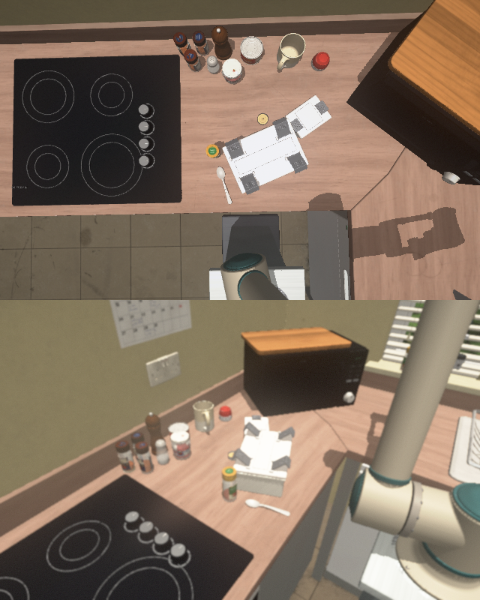

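```bash
cat >> h.py <<'E'
from scipy.optimize import least_squares
from scipy.spatial.transform import Rotation as Ro
S=[(-1,1),(-1,-1),(1,1),(1,-1)]
def pad(p,i,al=.7):
    sx,sy=S[i];x=sx*(34+34*np.cos(al)-2.5*np.sin(al));y=sy*78;z=94+34*np.sin(al)+2.5*np.cos(al)
    c,s=np.cos(p[2]),np.sin(p[2]);return np.array([p[0]+c*x-s*y,p[1]+s*x+c*y,z])
def fit(obs):  # (i, K,R,t, uv)
    def f(p):
        o=[]
        for i,K,R,t,uv in obs:
            q=K@(R@pad(p,i)+t);o+=list(q[:2]/q[2]-uv)
        return o
    s=least_squares(f,[528,-34,.43],loss="soft_l1",x_scale=[10,10,.1]);return s.x,np.round(f(s.x),1)
E
python3 - <<'E'
from h import *
o=[]
for n in("top","side"):
    camera(n)
    for i,k in enumerate(N):
        f=finder.spot_in(n,k)
        if f:o.append((i,*P(n),np.array(f[0]["uv"])))
p,e=fit(o);print(p,e)
for i in range(4):print(N[i],pad(p,i).round())
s=r.get_obs();print(s["clock"],s["tool_pos"],Ro.from_rotvec(s["tool_rot"]).as_matrix().round(3))
Rt=Ro.from_rotvec(s["tool_rot"]).as_matrix()
print(Rt.T@(np.array([*p[:2],300])-s["tool_pos"]))
K,R,t=P("wrist");print(Rt.T@(-R.T@t-s["tool_pos"]),(Rt.T@R.T)[:,2])
E
```

```text
[ 5.27692807e+02 -3.08812441e+01  3.92991380e-01] [-2.   2.9  2.9 -1.2 -0.3 -0.3 -6.5  0.8  0.  -2.2  1.5 -0.2 -0.5 -4.7]
clip_front_left_pad [444.  19. 118.]
clip_front_right_pad [ 504. -125.  118.]
clip_back_left_pad [552.  64. 118.]
clip_back_right_pad [612. -81. 118.]
1.1 [ 178.03377826 -546.79057611  227.50371889] [[ 0.951  0.31  -0.   ]
 [ 0.31  -0.951 -0.   ]
 [-0.     0.    -1.   ]]
[ 492.21131138 -382.28357169  -72.57328617]
[  81.042153     -0.59662423 -157.5558266 ] [-2.74632712e-01  3.80635474e-04  9.61549130e-01]
```

>>> move_arm:
  increments:
    - [25,-20,-14,0,0,0]
    - [40,-31,-14,0,0,0]
    - [44,-34,-14,0,0,0]
    - [44,-34,-14,0,0,0]
    - [44,-34,-14,0,0,0]
    - [44,-34,-10,0,0,0]
    - [44,-34,-10,0,0,0]
    - [44,-34,-10,0,0,0]
    - [44,-34,0,0,0,0]
    - [44,-34,0,0,0,0]
    - [44,-34,0,0,0,-2]
    - [31,-25,0,0,0,-2]
  gripper: 0
  grip_force: 20

```text
clock: 2.6
tool_pos: [527.5, -28.3, 327.4]
tool_rot: [-3.083, -0.605, -0.001]
ft_force: [0.7, -0.4, 0.6]
grip_width: -0.1
grasp_force: 0.0
```

```bash
cat > w.py <<'E'
from h import *
import sys
s=r.get_obs();W=P("wrist");im=camera("wrist")
o=[]
for i,k in enumerate(N):
    f=finder.spot_in("wrist",k);print(k,[(np.round(x["uv"]),round(x["confidence"],2)) for x in f[:3]])
    if f:o.append((i,*W,np.array(f[0]["uv"])))
p,e=fit(o);print(p,e)
for i in range(4):
    X=pad(p,i);q=W[0]@(W[1]@X+W[2]);q=q[:2]/q[2];cv2.circle(im,tuple(int(v) for v in q),3,(255,0,0),-1);print(N[i],X.round())
for a in o: cv2.circle(im,tuple(int(v) for v in a[4]),3,(0,255,0),-1)
cv2.imwrite(sys.argv[1],im[:,:,::-1])
s=r.get_obs();print(s["clock"],s["tool_pos"],Ro.from_rotvec(s["tool_rot"]).as_matrix().round(3),s["grip_width"])
E
python3 w.py pics/b.png
```

```text
clip_front_left_pad [(array([266., 224.]), 0.88)]
clip_front_right_pad [(array([384., 222.]), 0.79)]
clip_back_left_pad [(array([258., 131.]), 0.77)]
clip_back_right_pad [(array([391., 133.]), 0.65)]
[ 5.32505273e+02 -3.02560117e+01  3.84548054e-01] [-2.8  0.4  1.   2.6 -0.1 -0.1  0.3 -1.9]
clip_front_left_pad [449.  20. 118.]
clip_front_right_pad [ 508. -124.  118.]
clip_back_left_pad [557.  64. 118.]
clip_back_right_pad [616. -81. 118.]
2.85 [526.035952   -30.82163613 327.36209527] [[ 0.927  0.375 -0.001]
 [ 0.375 -0.927 -0.001]
 [-0.001  0.    -1.   ]] 0.28558965201881376
```

View pics/b.png

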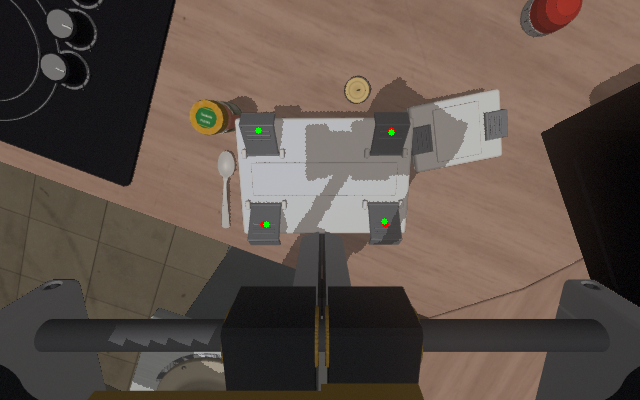

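All four clips are open and marked correctly: front at (266,224) and (384,222), back at (258,131) and (391,133). The small second box is at (455,130). I start with front left.

>>> move_arm:
  increments:
    - [-13,-19,35,0,0,0]
    - [-14,-20,36,0,0,0]
    - [-13,-19,36,0,0,0]
    - [-13,-19,35,0,0,0]
    - [0,0,20,0,0,0]
    - [0,0,10,0,0,0]
    - [0,0,5,0,0,0]
    - [0,0,4,0,0,0]
    - [0,0,4,0,0,0]
    - [0,0,4,0,0,0]

```text
clock: 4.1
tool_pos: [449.8, 20.9, 139.5]
tool_rot: [3.083, 0.6, 0.005]
ft_force: [0.5, 1.5, 8.3]
grip_width: 0.6
grasp_force: 3.2
```

>>> move_arm:
  increments:
    - [0,0,4,0,0,0]
    - [0,0,4,0,0,0]
    - [0,0,4,0,0,0]
    - [0,0,3,0,0,0]
    - [0,0,3,0,0,0]
    - [0,0,0,0,0,0]

```text
clock: 4.85
tool_pos: [448.1, 21.1, 120.0]
tool_rot: [-3.083, -0.6, 0.001]
ft_force: [-0.6, -0.2, -0.5]
grip_width: 0.3
grasp_force: 0.0
```

>>> move_arm:
  increments:
    - [0,0,-10,0,0,0]
    - [0,0,-30,0,0,0]
    - [13,19,-42,0,0,0]
    - [14,20,-42,0,0,0]
    - [13,19,-42,0,0,0]
    - [13,19,-41,0,0,0]
    - [0,0,0,0,0,0]

```text
clock: 5.72
tool_pos: [529.1, -31.6, 331.2]
tool_rot: [3.081, 0.598, 0.012]
ft_force: [-0.2, 0.3, -1.8]
grip_width: 0.4
grasp_force: 0.0
```

```bash
python3 w.py pics/c.png
```

```text
clip_front_left_pad [(array([263., 224.]), 0.68)]
clip_front_right_pad [(array([257., 136.]), 0.74), (array([382., 224.]), 0.63)]
clip_back_left_pad [(array([256., 133.]), 0.7)]
clip_back_right_pad [(array([385., 130.]), 0.74)]
[ 5.34647848e+02 -2.96626155e+01  4.04575444e-01] [ -1.    1.1 125.5  85.8  -2.1  -0.9   0.9  -0.8]
clip_front_left_pad [450.  19. 118.]
clip_front_right_pad [ 512. -124.  118.]
clip_back_left_pad [558.  65. 118.]
clip_back_right_pad [619. -78. 118.]
5.975 [525.06347877 -29.95708624 326.18409502] [[ 0.927  0.375 -0.003]
 [ 0.375 -0.927  0.001]
 [-0.002 -0.002 -1.   ]] 0.3918721063162031
```

View pics/c.png

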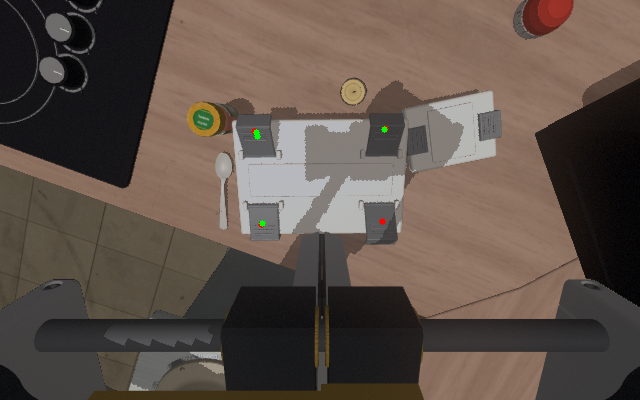

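FL at (263,224) now lies flat while the other three still stand up, and the container has not moved. Next is back right.

>>> move_arm:
  increments:
    - [16,20,35,0,0,0]
    - [17,20,36,0,0,0]
    - [16,20,36,0,0,0]
    - [16,20,35,0,0,0]
    - [0,0,20,0,0,0]
    - [0,0,10,0,0,0]
    - [0,0,5,0,0,0]
    - [0,0,4,0,0,0]
    - [0,0,4,0,0,0]
    - [0,0,3,0,0,0]

```text
clock: 7.22
tool_pos: [619.8, -78.7, 142.5]
tool_rot: [-3.084, -0.6, -0.015]
ft_force: [1.5, -0.1, 5.3]
grip_width: 0.4
grasp_force: 2.4
```

>>> move_arm:
  increments:
    - [0,0,4,0,0,0]
    - [0,0,4,0,0,0]
    - [0,0,4,0,0,0]
    - [0,0,3,0,0,0]
    - [0,0,3,0,0,0]
    - [0,0,0,0,0,0]

```text
clock: 7.98
tool_pos: [616.4, -80.3, 120.9]
tool_rot: [-3.083, -0.6, 0.001]
ft_force: [0.4, -0.4, 0.4]
grip_width: 0.6
grasp_force: 0.0
```

>>> move_arm:
  increments:
    - [0,0,-10,0,0,0]
    - [0,0,-30,0,0,0]
    - [-16,-20,-42,0,0,0]
    - [-17,-20,-42,0,0,0]
    - [-16,-20,-42,0,0,0]
    - [-16,-20,-41,0,0,0]
    - [0,0,0,0,0,0]
    - [0,0,0,0,0,0]

```text
clock: 8.98
tool_pos: [526.4, -30.6, 328.2]
tool_rot: [3.083, 0.6, 0.0]
ft_force: [-0.3, -0.5, -0.6]
grip_width: 0.7
grasp_force: 0.0
```

```bash
python3 w.py pics/d.png
```

```text
clip_front_left_pad [(array([265., 223.]), 0.91)]
clip_front_right_pad [(array([385., 221.]), 0.74)]
clip_back_left_pad [(array([259., 132.]), 0.94)]
clip_back_right_pad [(array([386., 133.]), 0.73)]
[ 5.30781832e+02 -3.27024909e+01  3.89164556e-01] [-1.6  2.5  0.9  3.2 -1.3 -0.7  4.3 -1.6]
clip_front_left_pad [447.  17. 118.]
clip_front_right_pad [ 506. -127.  118.]
clip_back_left_pad [555.  62. 118.]
clip_back_right_pad [614. -83. 118.]
9.225 [526.38616738 -30.71611859 326.89383519] [[ 0.927  0.375 -0.003]
 [ 0.375 -0.927  0.   ]
 [-0.002 -0.001 -1.   ]] 0.5195338682655962
```

View pics/d.png

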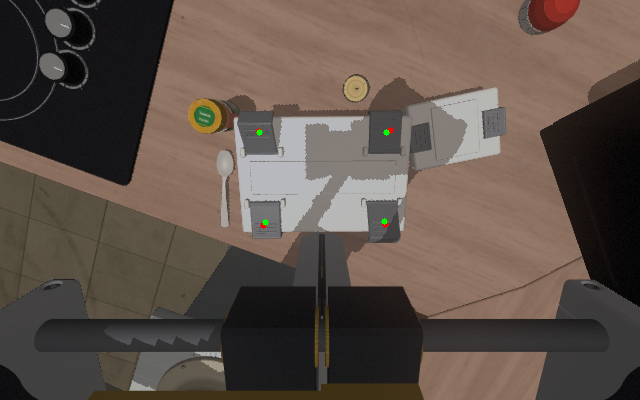

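Back right is unclear at this scale, so I'll enlarge it before and after.

```bash
python3 -c "
import cv2,numpy as np
f=lambda n:cv2.resize(cv2.imread('pics/%s.png'%n)[95:250,225:420],None,fx=2,fy=2)
g=lambda n:cv2.resize(cv2.imread('pics/%s.png'%n)[100:165,345:425],None,fx=4.8,fy=4)
cv2.imwrite('pics/e.png',np.vstack([np.hstack([f('c'),f('d')]),np.hstack([g('c'),g('d')])[:, :780]]))"
```

```text
Traceback (most recent call last):
ValueError: all the input array dimensions except for the concatenation axis must match exactly, but along dimension 1, the array at index 0 has size 780 and the array at index 1 has size 768
```

```bash
python3 -c "
import cv2,numpy as np
g=lambda n:cv2.resize(cv2.imread('pics/%s.png'%n)[95:250,225:420],(390,500))
cv2.imwrite('pics/e.png',np.hstack([g('c'),g('d')]))"
```

```text
(no output)
```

View pics/e.png

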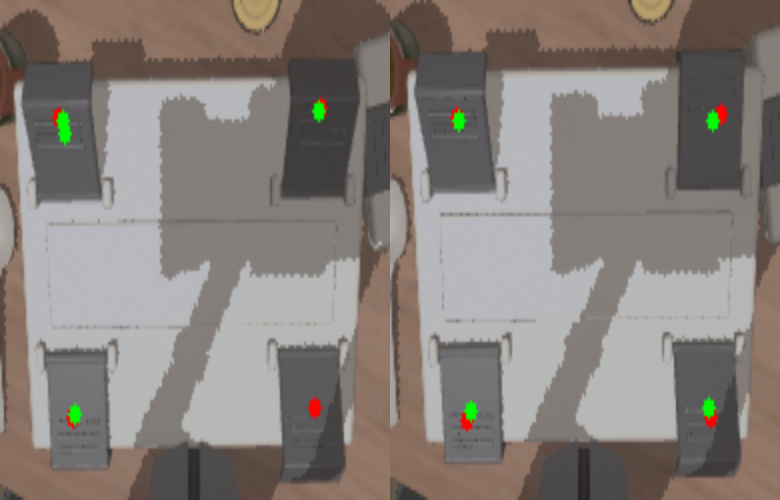

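In the right half (after the push) BR is straight-sided and FL is flat, so both are shut. FR and BL still stand up. Now front right.

>>> move_arm:
  increments:
    - [-13,20,35,0,0,0]
    - [-14,20,36,0,0,0]
    - [-13,20,36,0,0,0]
    - [-13,20,35,0,0,0]
    - [0,0,20,0,0,0]
    - [0,0,10,0,0,0]
    - [0,0,5,0,0,0]
    - [0,0,4,0,0,0]
    - [0,0,4,0,0,0]
    - [0,0,3,0,0,0]

```text
clock: 10.48
tool_pos: [508.3, -124.6, 141.6]
tool_rot: [3.082, 0.601, 0.004]
ft_force: [-0.1, 0.5, 8.1]
grip_width: 0.3
grasp_force: 3.0
```

>>> move_arm:
  increments:
    - [0,0,4,0,0,0]
    - [0,0,4,0,0,0]
    - [0,0,4,0,0,0]
    - [0,0,4,0,0,0]
    - [0,0,3,0,0,0]
    - [0,0,0,0,0,0]

```text
clock: 11.22
tool_pos: [507.0, -124.3, 120.9]
tool_rot: [-3.083, -0.6, 0.001]
ft_force: [0.3, 0.3, -0.5]
grip_width: 0.2
grasp_force: 0.0
```

>>> move_arm:
  increments:
    - [0,0,-10,0,0,0]
    - [0,0,-30,0,0,0]
    - [0,0,-25,0,0,0]
    - [23,-31,0,0,0,0]
    - [23,-31,0,0,0,0]
    - [24,-32,0,0,0,0]
    - [23,-31,0,0,0,0]
    - [23,-31,0,0,0,0]
    - [0,0,20,0,0,0]
    - [0,0,14,0,0,0]
    - [0,0,6,0,0,0]
    - [0,0,4,0,0,0]

```text
clock: 12.72
tool_pos: [558.9, 64.4, 144.3]
tool_rot: [-3.083, -0.598, -0.011]
ft_force: [1.5, 4.1, 6.2]
grip_width: 0.7
grasp_force: 3.1
```

>>> move_arm:
  increments:
    - [0,0,4,0,0,0]
    - [0,0,4,0,0,0]
    - [0,0,4,0,0,0]
    - [0,0,4,0,0,0]
    - [0,0,3,0,0,0]
    - [0,0,2,0,0,0]
    - [0,0,0,0,0,0]

```text
clock: 13.6
tool_pos: [556.1, 63.6, 121.2]
tool_rot: [3.084, 0.6, -0.001]
ft_force: [-0.0, -0.1, -0.3]
grip_width: 0.4
grasp_force: 0.0
```

>>> move_arm:
  increments:
    - [0,0,-10,0,0,0]
    - [0,0,-30,0,0,0]
    - [-15,18,-42,0,0,0]
    - [-16,20,-42,0,0,0]
    - [-16,20,-42,0,0,0]
    - [-16,20,-41,0,0,0]
    - [0,0,0,0,0,0]
    - [0,0,0,0,0,0]

```text
clock: 14.6
tool_pos: [526.8, -32.0, 328.3]
tool_rot: [-3.083, -0.6, 0.0]
ft_force: [-0.7, -0.1, -0.5]
grip_width: 0.7
grasp_force: 0.0
```

```bash
python3 -c "
from h import *
im=camera('wrist');s=r.get_obs();print(s['clock'],s['tool_pos'])
cv2.imwrite('pics/f.png',cv2.resize(im[85:260,215:430,::-1],(640,560)))"
```

```text
14.65 [526.54886829 -31.69056318 327.45388474]
```

View pics/f.png

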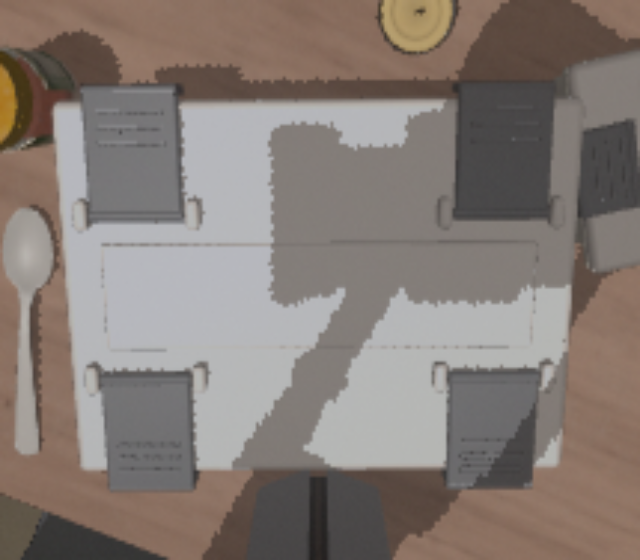

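All four clips lie flat with straight sides, at (130,150), (505,150), (150,430) and (490,430) in the crop, and the robot is clear.

```bash
python3 -c "
from bench import r
print(r.finish_job())"
```

```text
the job is handed in; nothing more can be done
None
```

All four clips are snapped shut in crosswise order (front left, back right, front right, back left); I handed the job in with the robot clear of everything at about 14.7 s.

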